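Pin the swivel lid onto the brush box

TASK

Put the loose plywood lid back on the wooden brush box, square on the rim with the lid's eye over the box's eye. Then take the long slim pin from the rack and drop it down through both eyes until its collar rests on the lid, so that the lid can swivel on it; the short pin and the fat stepped pin beside it do not fit.

Things in the scene. Friction and masses are not known exactly. Their poses are not given: they have to be found in the camera images.
- box_eye (a point): Eye of the fixed open wooden box (100 along x, 140 along y, rim 70 mm above table, bamboo sticks inside): a 44 mm square block, 25 thick, flush with the rim, jutting from the middle of the box's -y end, with an upright 24 mm through hole, mouth bevelled 3 mm. Point: centre of the hole's mouth, at rim level; z up; the box's centre is 92 mm along +y.
- lid_handle (a point): Wooden grip bar to lift the lid by: 24 wide (x), 60 long (y), 34 mm tall, mid-lid. Lid: loose plywood board 100 (x) by 140 (y) by 8 mm, 0.2 kg, flat on the table at first. Point: in the bar, 26 mm above the lid's underside, 16 below the bar's top; z up; lid's eye is 92 mm away along -y. On the box, lid and box axes agree.
- lid_eye (a point): Eye of the lid: a 44 mm square plywood block, 14 mm thick, underside flush with the lid's, jutting from the middle of the lid's -y end, with an upright 24 mm through hole, mouth bevelled 3 mm. Point: centre of the hole's upper mouth, 14 mm above the lid's underside; axes as the lid's.
- pin_head (a point): Pale wooden pin upright in a rack (30 tall, holes 20 deep, 55 apart): stem 16 dia, 55 long, end tapered to 10; collar 32 dia, 6 thick; handle 24 dia, 38 tall. Point: in handle, 26 above collar's underside, 81 above foot; z up; x along the row at start (close fingers along y). Its 2 neighbours, in any order, share collar and handle; one's stem is 30 long, the other's 40 thick above the rack.
Not all that is in view belongs to the job. What is meant by the part that bears lid_handle is not orange, and is the larger of those in its own colour. Leave any pink look-alike of the part that bears pin_head alone.

How it is judged (in metres and radians):
At the end, for the whole second after the job is handed in: Lid flat on the rim (7 deg; its eye's mouth 9-20 mm above the box's eye), square within 15 deg, grip bar over 70 mm from the box's eye along box +y, eyes within 12 mm; slim pin through both, upright within 11 deg, handle point within 18 mm beside and under 47 mm above the box's eye (home: 40) (horizontal distance between lid_eye and box_eye below 0.012 m and z of lid_eye in the frame of box_eye between 0.009 and 0.02 m and y of lid_handle in the frame of box_eye above 0.07 m and angle between the y axis of lid_handle and the y axis of box_eye, either way round below 0.26 rad and angle between lid_handle's own z axis and vertical below 0.12 rad and horizontal distance between pin_head and box_eye below 0.018 m and z of pin_head in the frame of box_eye below 0.047 m and angle between pin_head's own z axis and vertical below 0.2 rad); the robot touches nothing.
It also fails if it takes over 56 s, if anything falls off the work surface, if the arm or the gripper's body presses on something with over 40 N, if the wrist force passes 120 N, or if a joint passes its speed limit or range.

ROBOT

A 7-joint arm with a two-finger parallel gripper is mounted at the origin on the work surface. World frame = base frame: x ahead of the robot, y to its left, z up, the work surface at z = 0. Lengths are in mm, angles in rad, forces in N, time in s.
With the tool pointing down it reaches from about 425 to 925 mm from the base axis. Payload 6.8 kg.
Tool frame: the origin (TCP) lies at the very end of the fingers, on their centre line; the grasp point (between the pads) lies 19 mm behind it; z points along the fingers, y is the line along which they close (so a half turn about z gives the same grasp; the last joint's range is limited). The gripper opens to 88 mm and grips with 3 to 60 N. Pads are 20 mm wide; open, the fingers measure 115 mm over their backs; the gripper's body (75 mm by 178 mm) begins 61 mm behind the grasp point.
Start: joints at [1.075, 0.477, 0.022, 1.555, -0.011, 1.109, -0.083], TCP at [255.263, -624.89, 222.664] pointing down, gripper open.
Joint ranges: [-2.96, 2.96], [-0.34, 2.1], [-1.41, 1.46], [0.24, 2.44], [-1.37, 4.51], [0.17, 1.92], [-2.96, 2.96]. Speed limits (rad/s): [2.39, 2.39, 3.14, 3.14, 3.14, 3.14, 3.14].

INTERFACE

Orientations are given as [roll, pitch, yaw] about the fixed x, y, z axes, in that order (R = Rz(yaw) Ry(pitch) Rx(roll)).
In Python, from bench import monitor, imaging, ticket gives the robot as it stands.
- The arm moves only by the tool step_arm, never from a script. Its argument "motion" is a list of rows, each a list of 3 entries, a list of its own where there are three numbers: the opening, from 0 (shut) to 1 (fully open), then the shift along the tool's x, y, z in m, then the turn, a rotation vector about the tool's x, y, z in degrees. A call has 1 to 5 rows; each row is the pose to reach, as a shift and turn from the pose commanded when the call began, along the tool's axes at that moment; what a row does not reach only later rows make up. A row lasts 1/12 s, in which the tool goes at most 41.7 mm and 7.16 degrees, less where a joint would pass 70% of its speed; a pose out of reach is approached as far as the arm can. A call with a gripper value outside its range is refused whole. The fingers move at their own pace and stop on an object; "squeeze" is the grip in N (left out, the last holds). Time passes only in rows, so rows that repeat a pose let the fingers close. It gives the time, the measured TCP pose, the force, the opening and the grip force at its end, in the units of the state.
- monitor.get_state(): the state, without advancing time (a new reading comes with each control period).
- imaging.read_camera(name): name is "scene" or "top" or "wrist"; returns a dict with "img" (480x640x3 uint8, blue, green, red), "fx", "fy", "cx", "cy" (pixels), "k1" (the pictures are not rectified: a ray, as slopes to the right and down, at radius r is drawn at 1 + k1 r^2 times it, then the intrinsics apply), "origin" and "orientation" of the camera in the world. Camera axes: x right, y down, z forward; pixel columns grow to the right and rows downward; lengths in mm; the calibration is good to about 2 mm. A picture is of the moment at which its call begins. There is no depth.
- ticket.sign_off(): hands the job in; it is judged then, once.
The state is a dict: "clock": time; "q": joint angles; "qd": joint speeds; "joint_torque": joint torques, N m; "position": TCP position; "tcp_rot": TCP orientation; "ft_force": force on the tool from outside, world axes, zero at the start; "ft_torque": the same for the moment, N m; "grip_width": opening from 0.0 (shut) to 1.0 (fully open); "gripper_force": force on a finger pad.
Only numpy, scipy, OpenCV 4.12 (cv2) and the standard library are available. Lean on these libraries where they do the work, as an engineer would, in place of code of your own. Each camera call takes 0.05 s, during which the arm holds its last target. There are 200 camera calls.

## Working session

There is one attempt and no reset: what is moved stays moved. The work goes in short steps, Python scripts to look and compute and a tool call to move; the robot and the scene stay as the last step left them, time stands still between calls to the robot, and variables do not carry over. Pictures are saved under pics/ and viewed, at most 13 in all, crops included, and the job is handed in when it is done.

Besides the shell and the picture viewer there is one more tool, called after "Call:" as name(argument=value, ...) on one line, values as JSON. step_arm: Moves the arm, as the interface text tells. Its arguments: {"type":"object","properties":{"motion":{"type":"array"},"squeeze":{"type":"number"}},"required":["motion"]}

```bash
mkdir -p pics; cat > h.py <<'E'
import numpy as np, cv2
from scipy.spatial.transform import Rotation as R
from bench import monitor, imaging, ticket
def cam(n):
    return imaging.read_camera(n)
def rot(o):
    o=np.array(o,float)
    return o if o.shape==(3,3) else R.from_euler('xyz',o).as_matrix()
def px2w(c,uv,z):
    K=np.array([[c['fx'],0,c['cx']],[0,c['fy'],c['cy']],[0,0,1.]])
    d=np.array([[(uv[0]-c['cx'])/c['fx'],(uv[1]-c['cy'])/c['fy']]])[0]
    p=d.copy()
    for _ in range(30): p=d/(1+c['k1']*(p@p))
    r=rot(c['orientation'])@np.array([p[0],p[1],1]); o=np.array(c['origin'],float)
    return (o+r*(z-o[2])/r[2]).round(1)
def w2px(c,P):
    q=rot(c['orientation']).T@(np.array(P,float)-np.array(c['origin'],float)); p=q[:2]/q[2]; p=p*(1+c['k1']*(p@p))
    return np.array([p[0]*c['fx']+c['cx'],p[1]*c['fy']+c['cy']]).round(1)
E
python3 - <<'E'
from h import *
import pickle
for n in ('top','scene'):
    c=cam(n); cv2.imwrite(f'pics/{n}0.png',c['img']); print(n,{k:v for k,v in c.items() if k!='img'}); pickle.dump(c,open(n+'0.pkl','wb'))
print(monitor.get_state())
E
```

```text
top {'fx': 513.0610032854975, 'fy': 513.0610032854975, 'cx': 317.2081350114107, 'cy': 236.33523123013546, 'k1': -0.15187961257089125, 'origin': array([ 304.72320981, -104.21976576, 1010.68990516]), 'orientation': array([-2.97279771, -0.02034879, -1.54885463])}
scene {'fx': 473.74470763079796, 'fy': 473.74470763079796, 'cx': 322.0227513370592, 'cy': 242.42550415578972, 'k1': -0.08195672553538662, 'origin': array([1079.21340333, -702.12131348,  610.16205068]), 'orientation': array([-2.09867173,  0.02464621,  0.77624777])}
{'clock': 0.1, 'q': array([ 1.07488539,  0.47771021,  0.02232838,  1.5563047 , -0.01153155,
        1.10931286, -0.08307004]), 'qd': array([ 6.88587989e-05, -3.10318833e-03,  5.78124030e-04, -2.74536238e-03,
       -1.12571955e-03,  5.96187452e-04,  6.93158792e-05]), 'joint_torque': array([ 3.45352855e-03, -5.84091640e+01,  1.53963335e+00, -2.73314130e+01,
       -5.41628106e-02,  1.30680288e-02,  3.16608964e-05]), 'position': array([ 255.06778768, -624.38153418,  221.80373184]), 'tcp_rot': array([-3.13998683e+00,  8.12981602e-05,  3.87860092e-01]), 'ft_force': array([ 0.62565862,  0.04965261, -0.45486127]), 'ft_torque': array([ 0.05186537, -0.03991728,  0.0139399 ]), 'gripper_force': 0.0, 'grip_width': 0.9975321114928447}
```

View pics/top0.png

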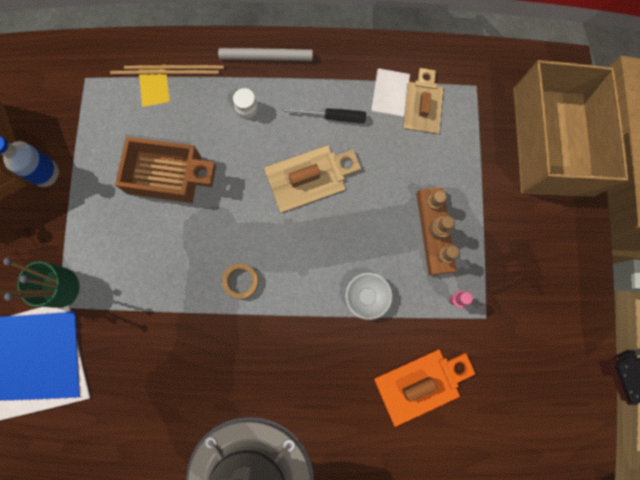

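View pics/scene0.png

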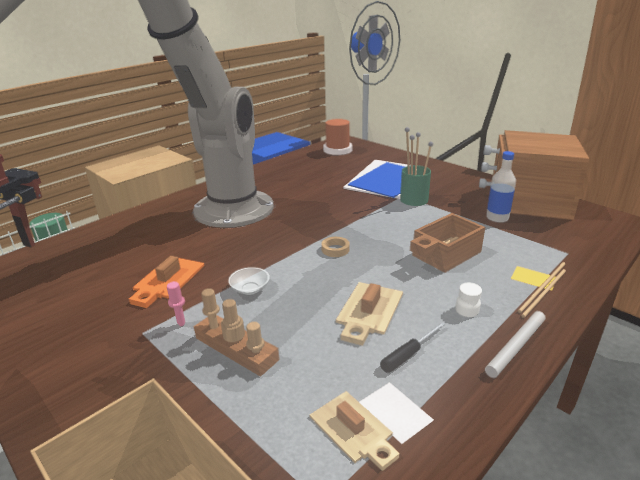

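The top view shows the box near (165,170), the large lid at (305,178) with its eye at (347,162), and the rack with three pins at (437,200), (445,226) and (449,254). Next I'll enlarge these.

```bash
python3 - <<'E'
import pickle,cv2,numpy as np
t=pickle.load(open('top0.pkl','rb'))['img'];s=pickle.load(open('scene0.pkl','rb'))['img']
a=cv2.resize(t[130:220,110:220],(440,360),interpolation=3)   # x4 origin 110,130
b=cv2.resize(t[140:215,260:365],(420,300),interpolation=3)[:, :360]
cv2.imwrite('pics/cropA.png',np.hstack([a,cv2.copyMakeBorder(b,0,60,0,0,0)]))
c=cv2.resize(s[280:380,185:285],(500,500),interpolation=3) # x5
d=cv2.resize(t[180:280,410:470],(300,500),interpolation=3) # x5
cv2.imwrite('pics/cropB.png',np.hstack([c,d]))
E
```

```text
(no output)
```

View pics/cropA.png

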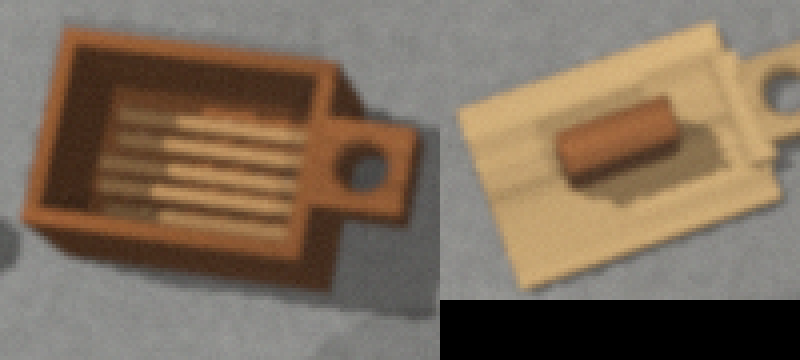

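View pics/cropB.png

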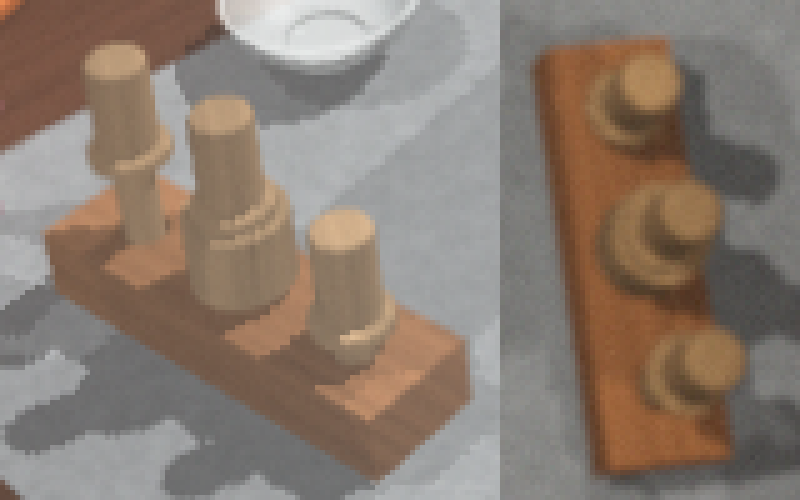

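```bash
cat > m.py <<'E'
from h import *
import pickle
from scipy.optimize import least_squares
def fit(c,model,uv,x0):
    f=lambda p:np.concatenate([w2px(c,[p[0]+np.cos(p[2])*m[0]-np.sin(p[2])*m[1],p[1]+np.sin(p[2])*m[0]+np.cos(p[2])*m[1],m[2]])-u for m,u in zip(model,uv)])
    s=least_squares(f,x0,diff_step=1e-3,x_scale=[10,10,.1]); return s.x.round(3),np.abs(s.fun).max()
if __name__=='__main__':
    t=pickle.load(open('top0.pkl','rb'));s=pickle.load(open('scene0.pkl','rb'))
    A=lambda x,y:np.array([110+x/4,130+y/4]); B=lambda x,y:np.array([260+(x-440)/4,140+y/4])
    # corners order: far(+y) ... lid/box y axis points image-left
    bx=[A(68,28),A(338,65),A(302,258),A(25,220),A(361,166)]
    # frame at eye; +y image-left (world +y), x = image up (world +x)
    M=[(50,162,70),(50,22,70),(-50,22,70),(-50,162,70),(0,0,70)]
    print(fit(t,M,bx,[450,100,0.]))
    lb=[B(458,108),B(715,22),B(780,197),B(522,290)]
    ML=[(50,70,8),(50,-70,8),(-50,-70,8),(-50,70,8)]
    print(fit(t,ML,lb,[450,-80,0.3]))
    print('handle top',px2w(t,B(620,136),42),'eye',px2w(t,(347,162),14))
    D=lambda x,y:(410+(x-500)/5,180+y/5)
    print('pins',[px2w(t,D(*p),z) for p,z in (((716,360),109),((690,212),84+10),((650,83),84))])
    print('slim scene',px2w(s,(208.6,292),109),'small', px2w(s,(185+343/5,280+229/5),84))
    print('rack',[px2w(t,D(*p),30) for p in ((537,52),(668,38),(733,455),(597,470))])
    for o in ('eyes',):
        print(w2px(t,(255,-624,0)))
E
python3 m.py
```

```text
(array([594.235, 102.43 ,   0.   ]), np.float64(5.900000000000006))
(array([ 5.94663e+02, -9.34230e+01,  2.89000e-01]), np.float64(3.4499999999999886))
handle top [593.5 -93.7  42. ] eye [ 629.7 -177.9   14. ]
pins [array([ 436.4, -365.1,  109. ]), array([ 493.6, -360.8,   94. ]), array([ 544.9, -349.4,   84. ])]
slim scene [ 440.3 -361.8  109. ] small [ 548.8 -347.4   84. ]
rack [array([ 570.2, -318. ,   30. ]), array([ 577.8, -371.6,   30. ]), array([ 410.6, -394. ,   30. ]), array([ 403.7, -339.7,   30. ])]
[561.8 350.2]
```

```bash
sed -i "s/+c\['cy'\]\]).round(1)/+c['cy']])/; " h.py; sed -i 's/diff_step=1e-3,//' m.py; python3 m.py|head -2; python3 -c "
import numpy as np
from h import *
print(R.from_euler('xyz',monitor.get_state()['tcp_rot']).as_matrix().round(3))"
```

```text
(array([ 5.85471e+02,  1.04589e+02, -1.20000e-01]), np.float64(1.0321375886275348))
(array([ 5.94724e+02, -9.30810e+01,  3.69000e-01]), np.float64(0.7468588754225607))
[[ 0.926  0.378 -0.001]
 [ 0.378 -0.926  0.001]
 [-0.    -0.002 -1.   ]]
```

```bash
cat > plan.py <<'E'
# usage: plan.py x y z yaw [opening] : chunks of a straight move from the measured pose, tool axes, m and deg
import sys
from h import *
def plan(t,yaw,p0=None,r0=None):
    s=monitor.get_state(); p0=np.array(s['position']) if p0 is None else p0
    A=R.from_euler('xyz',s['tcp_rot']) if r0 is None else r0
    B=R.from_euler('xyz',[np.pi,0,yaw])
    rv=(A.inv()*B).as_rotvec(); d=np.array(t)-p0
    n=int(max(np.ceil(np.linalg.norm(d)/170),np.ceil(np.linalg.norm(rv)/np.radians(31)),1))
    for i in range(n):
        sh=(A*R.from_rotvec(rv*i/n)).inv().apply(d/n)/1000
        print('shift',sh.round(4).tolist(),'turn',np.degrees(rv/n).round(1).tolist())
    return np.array(t,float),B
if __name__=='__main__':
    a=list(map(float,sys.argv[1:])); p=r=None
    for i in range(0,len(a),4): p,r=plan(a[i:i+3],a[i+3],p,r); print('-')
E
python3 plan.py 570 -120 180 1.94
```

```text
shift [0.1206, -0.0869, 0.0106] turn [-0.0, -0.0, -22.2]
shift [0.1445, -0.0349, 0.0105] turn [-0.0, -0.0, -22.2]
shift [0.147, 0.0224, 0.0105] turn [-0.0, -0.0, -22.2]
shift [0.1276, 0.0763, 0.0105] turn [-0.0, -0.0, -22.2]
-
```

Call:
step_arm(motion=[[1, [0.024, -0.017, 0.002], [0, 0, -4.4]], [1, [0.048, -0.035, 0.004], [0, 0, -8.9]], [1, [0.072, -0.052, 0.006], [0, 0, -13.3]], [1, [0.096, -0.07, 0.008], [0, 0, -17.8]], [1, [0.121, -0.087, 0.011], [0, 0, -22.2]]])

```text
clock: 0.52
position: [334.6, -497.2, 211.3]
tcp_rot: [-3.141, 0.0, 0.779]
ft_force: [0.3, 0.0, 0.5]
grip_width: 1.0
gripper_force: 0.0
```

Call:
step_arm(motion=[[1, [0.029, -0.007, 0.002], [0, 0, -4.4]], [1, [0.058, -0.014, 0.004], [0, 0, -8.9]], [1, [0.087, -0.021, 0.006], [0, 0, -13.3]], [1, [0.116, -0.028, 0.008], [0, 0, -17.8]], [1, [0.145, -0.035, 0.011], [0, 0, -22.2]]])

```text
clock: 0.93
position: [413.8, -370.7, 200.5]
tcp_rot: [-3.141, 0.0, 1.166]
ft_force: [0.1, -0.4, 0.3]
grip_width: 1.005
gripper_force: 0.0
```

Call:
step_arm(motion=[[1, [0.029, 0.004, 0.002], [0, 0, -4.4]], [1, [0.058, 0.009, 0.004], [0, 0, -8.9]], [1, [0.088, 0.013, 0.006], [0, 0, -13.3]], [1, [0.117, 0.018, 0.008], [0, 0, -17.8]], [1, [0.147, 0.022, 0.011], [0, 0, -22.2]]])

```text
clock: 1.35
position: [492.4, -244.8, 189.5]
tcp_rot: [-3.141, 0.0, 1.554]
ft_force: [1.2, -0.0, 0.8]
grip_width: 1.002
gripper_force: 0.0
```

Call:
step_arm(motion=[[1, [0.026, 0.015, 0.002], [0, 0, -4.4]], [1, [0.051, 0.03, 0.004], [0, 0, -8.9]], [1, [0.076, 0.046, 0.006], [0, 0, -13.3]], [1, [0.102, 0.061, 0.008], [0, 0, -17.8]], [1, [0.128, 0.076, 0.011], [0, 0, -22.2]]])

```text
clock: 1.77
position: [571.0, -118.3, 178.4]
tcp_rot: [-3.141, -0.0, 1.941]
ft_force: [0.5, -0.0, 0.8]
grip_width: 0.999
gripper_force: 0.0
```

```bash
python3 - <<'E'
from h import *
import pickle
c=cam('wrist'); cv2.imwrite('pics/w1.png',c['img']); pickle.dump(c,open('w1.pkl','wb'))
s=monitor.get_state(); print(s['position'],s['tcp_rot'],s['q'].round(2),{k:v for k,v in c.items() if k!='img'})
E
```

```text
[ 573.7376593  -110.99728766  178.23050452] [ 3.13817238 -0.0034043   1.95322181] [ 0.47  0.42 -0.49  1.8   0.23  0.98  0.27] {'fx': 368.76465776497344, 'fy': 368.76465776497344, 'cx': 310.957441866282, 'cy': 241.5330838862256, 'k1': -0.011103169215748528, 'origin': array([546.30140849, -52.79927602, 339.98194053]), 'orientation': array([2.88300307e+00, 3.54805663e-04, 3.70657895e-01])}
```

View pics/w1.png

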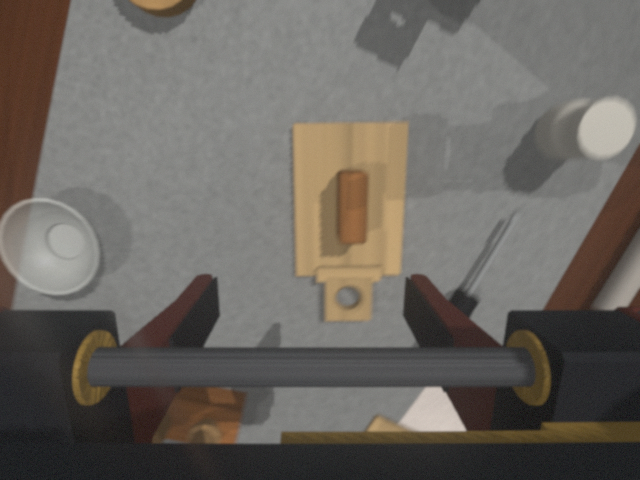

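Wrist view: the lid corners are (292,123), (408,122), (401,275) and (296,276), its eye is at (348,296), and the bar's centre is about (353,207).

```bash
python3 - <<'E'
from m import *
c=pickle.load(open('w1.pkl','rb'))
uv=[(292,123),(408,122),(401,275),(296,276),(348,296)]
M=[(-50,70,8),(50,70,8),(50,-70,8),(-50,-70,8),(0,-92,14)]
print(fit(c,M,uv,[594,-93,.37]), px2w(c,(353,207),42))
E
python3 plan.py 593 -92 80 1.95 594 -92 12 1.95
```

```text
(array([ 5.96922e+02, -8.79870e+01,  3.84000e-01]), np.float64(3.186299892606087)) [596.2 -86.7  42. ]
shift [0.0101, 0.0246, 0.0984] turn [0.2, -0.2, 0.2]
-
shift [-0.0004, 0.0009, 0.068] turn [0.0, 0.0, 0.0]
-
```

```bash
python3 plan.py 595.5 -90.5 75 1.949 595.5 -90.5 12 1.949
```

```text
shift [0.0105, 0.0275, 0.1034] turn [0.2, -0.2, 0.2]
-
shift [0.0, -0.0, 0.063] turn [0.0, 0.0, 0.0]
-
```

Call:
step_arm(motion=[[1, [0.003, 0.008, 0.03], [0, 0, 0]], [1, [0.006, 0.016, 0.06], [0, 0, 0]], [1, [0.009, 0.023, 0.09], [0, 0, 0]], [1, [0.0105, 0.0275, 0.103], [0, 0, 0]], [1, [0.0105, 0.0275, 0.103], [0, 0, 0]]])

```text
clock: 2.23
position: [590.5, -98.8, 72.4]
tcp_rot: [-3.137, -0.003, 1.939]
ft_force: [-0.1, 0.1, -0.3]
grip_width: 0.999
gripper_force: 0.0
```

```bash
python3 - <<'E'
from h import *
import pickle,time
c=cam('wrist'); pickle.dump(c,open('w2.pkl','wb')); cv2.imwrite('pics/w2.png',c['img'])
E
python3 plan.py 595.5 -90.5 12 1.949
```

```text
shift [0.0069, 0.007, 0.0625] turn [-0.2, -0.1, -0.6]
-
```

View pics/w2.png

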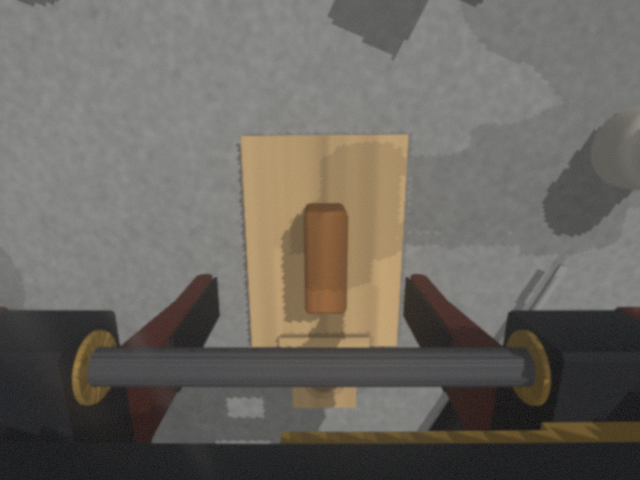

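The wrist view shows the bar centred at about (326,258), with the fingers' centre at column 311. That matches the planned +7 mm in y.

Call:
step_arm(motion=[[1, [0.007, 0.007, 0.0], [0, 0, -0.6]], [1, [0.007, 0.007, 0.02], [0, 0, -0.6]], [1, [0.007, 0.007, 0.04], [0, 0, -0.6]], [1, [0.007, 0.007, 0.058], [0, 0, -0.6]], [1, [0.007, 0.007, 0.0605], [0, 0, -0.6]]])

```text
clock: 2.7
position: [596.0, -90.8, 14.6]
tcp_rot: [-3.141, -0.0, 1.948]
ft_force: [-0.5, -1.3, 0.0]
grip_width: 0.999
gripper_force: 0.0
```

Call:
step_arm(motion=[[0.7, [0, 0, 0], [0, 0, 0]], [0.4, [0, 0, 0], [0, 0, 0]], [0.1, [0, 0, 0], [0, 0, 0]], [0.1, [0, 0, 0], [0, 0, 0]], [0.1, [0, 0, 0], [0, 0, 0]]], squeeze=30)

```text
clock: 3.12
position: [597.3, -90.9, 16.3]
tcp_rot: [3.14, 0.001, 1.948]
ft_force: [-0.5, 0.4, -0.7]
grip_width: 0.664
gripper_force: 0.0
```

Call:
step_arm(motion=[[0.1, [0, 0, 0], [0, 0, 0]], [0.1, [0, 0, 0], [0, 0, 0]], [0.1, [0, 0, 0], [0, 0, 0]], [0.1, [0, 0, 0], [0, 0, 0]], [0.1, [0, 0, 0], [0, 0, 0]]])

```text
clock: 3.53
position: [596.5, -90.8, 15.1]
tcp_rot: [-3.141, -0.0, 1.948]
ft_force: [-4.2, -1.5, 0.9]
grip_width: 0.282
gripper_force: 0.9
```

Call:
step_arm(motion=[[0.1, [0, 0, 0.003], [0, 0, 0]], [0.1, [0, 0, 0.003], [0, 0, 0]], [0.1, [0, 0, 0.003], [0, 0, 0]], [0.1, [0, 0, 0.003], [0, 0, 0]], [0.1, [0, 0, 0.003], [0, 0, 0]]], squeeze=40)

```text
clock: 3.95
position: [596.5, -90.9, 14.9]
tcp_rot: [-3.141, 0.001, 1.948]
ft_force: [-9.8, -0.2, 27.8]
grip_width: 0.273
gripper_force: 40.0
```

Call:
step_arm(motion=[[0.1, [0, 0, -0.02], [0, 0, 0]], [0.1, [0, 0, -0.05], [0, 0, 0]], [0.1, [0, 0, -0.08], [0, 0, 0]], [0.1, [0, 0, -0.11], [0, 0, 0]], [0.1, [0, 0, -0.12], [0, 0, 0]]])

```text
clock: 4.37
position: [598.5, -90.7, 136.0]
tcp_rot: [3.137, 0.002, 1.948]
ft_force: [0.7, 0.2, -2.9]
grip_width: 0.276
gripper_force: 40.0
```

```bash
python3 - <<'E'
from h import *
import pickle
c=cam('wrist'); pickle.dump(c,open('w3.pkl','wb')); s=monitor.get_state();print(s['position'],s['tcp_rot'],s['grip_width'],s['ft_force'],c['origin'],c['orientation'])
t=cam('top'); pickle.dump(t,open('t3.pkl','wb'))
cv2.imwrite('pics/w3.png',c['img'])
E
python3 plan.py 595.5 200 145 1.451
```

```text
[598.84236182 -90.80969128 136.09951526] [3.13614158e+00 3.01310454e-03 1.94788825e+00] 0.2664907965388241 [ 1.18591294  0.85298166 -0.30828625] [572.42780528 -25.2478417  297.39076133] [ 2.88057388 -0.00463966  0.37755931]
shift [0.1356, 0.0525, -0.0058] turn [0.1, 0.0, 14.2]
shift [0.1444, 0.0176, -0.0057] turn [0.1, 0.0, 14.2]
-
```

View pics/w3.png

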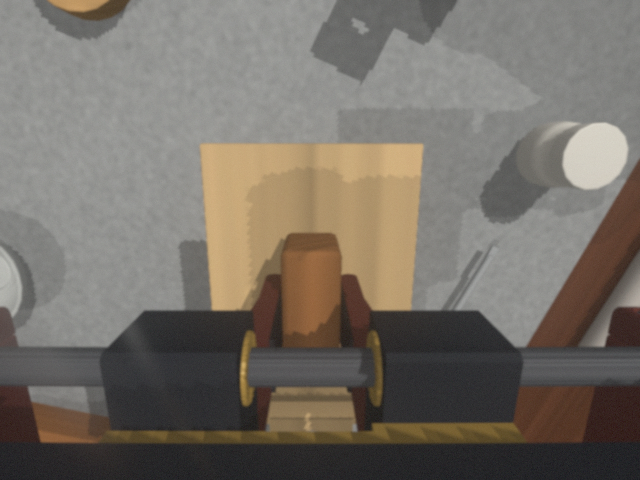

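The lid is held, with its far edge at row 144 from column 201 to 423.

```bash
python3 - <<'E'
from h import *
import pickle
c=pickle.load(open('w3.pkl','rb'));s=monitor.get_state()
L,Rr=px2w(c,(201,144),129),px2w(c,(423,144),129)
print(L,Rr,np.linalg.norm(L-Rr),'yaw',np.arctan2(*(Rr-L)[1::-1]))
yaw=np.arctan2(*(Rr-L)[1::-1]); mid=(L+Rr)/2
cen=mid-70*np.array([-np.sin(yaw),np.cos(yaw),0]); print('lid centre',cen,'tcp',s['position'])
T=R.from_euler('xyz',[np.pi,0,1.948]); print('centre in tool',T.inv().apply(cen-s['position']))
E
```

```text
[528.1 -43.2 129. ] [619.4  -7.  129. ] 98.21471376530093 yaw 0.3774812398100005
lid centre [599.55061482 -90.1717164  129.        ] tcp [597.74115971 -90.92309331 133.66231626]
centre in tool [0.03209134 1.95899597 4.66231626]
```

```bash
python3 plan.py 592 -8 165 1.451
```

```text
shift [0.0792, 0.0253, -0.0314] turn [0.2, 0.1, 28.5]
-
```

Call:
step_arm(motion=[[0.1, [0.016, 0.005, -0.006], [0, 0, 5.7]], [0.1, [0.032, 0.01, -0.012], [0, 0, 11.4]], [0.1, [0.048, 0.015, -0.019], [0, 0, 17.1]], [0.1, [0.064, 0.02, -0.025], [0, 0, 22.8]], [0.1, [0.079, 0.025, -0.03], [0, 0, 28.5]]])

```text
clock: 4.88
position: [589.1, -7.5, 159.6]
tcp_rot: [-3.138, 0.001, 1.446]
ft_force: [-0.1, 0.4, -2.3]
grip_width: 0.273
gripper_force: 40.0
```

Call:
step_arm(motion=[[0.1, [0, 0, 0], [0, 0, 0]], [0.1, [0, 0, 0], [0, 0, 0]], [0.1, [0, 0, 0], [0, 0, 0]]])

```text
clock: 5.13
position: [589.7, -9.4, 160.2]
tcp_rot: [-3.139, 0.001, 1.452]
ft_force: [-0.3, -0.3, -3.5]
grip_width: 0.27
gripper_force: 40.0
```

```bash
python3 - <<'E'
from h import *
import pickle
c=cam('wrist'); pickle.dump(c,open('w4.pkl','wb')); s=monitor.get_state();print(s['position'],s['tcp_rot'])
sc=pickle.load(open('scene0.pkl','rb'))
a=cv2.resize(c['img'][0:200,220:420],(400,400),interpolation=3) # x2 origin 220,0
b=cv2.resize(sc['img'][205:285,400:480],(400,400),interpolation=3) # x5 origin 400,205
print('pred wrist',w2px(c,(585.5,104.6,70)))
cv2.imwrite('pics/comp4.png',np.hstack([a,b]))
E
```

```text
[589.84494839  -9.84877438 160.46753526] [-3.13914042e+00  1.28199923e-03  1.45101642e+00]
pred wrist [282.92705756  74.50405585]
```

View pics/comp4.png

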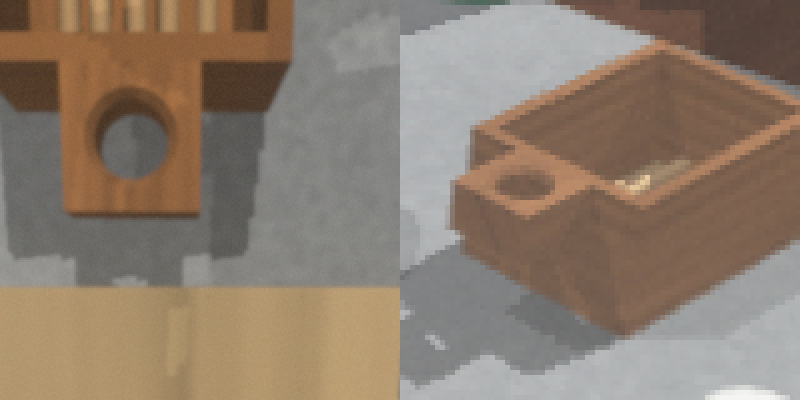

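```bash
python3 - <<'E'
from m import *
c=pickle.load(open('w4.pkl','rb'));s=pickle.load(open('scene0.pkl','rb'))
W=lambda x,y:(220+x/2,y/2); S=lambda x,y:(400+(x-400)/5,205+y/5)
uv=[W(58,61),W(202,60),W(199,213),W(65,213),W(131,132)]
M=[(-22,22,70),(22,22,70),(22,-22,70),(-22,-22,70),(0,0,70)]
print(fit(c,M,uv,[585,105,-.12]))
for u,z in zip(uv,[70]*5): print(px2w(c,u,z))
print('edge line yaw corners box front',px2w(c,W(0,62),70),px2w(c,W(292,60),70))
us=[S(524,184),S(471,127),S(662,42),S(645,205),S(456,182),S(520,146),S(590,185),S(530,217)]
MS=[(0,0,70),(-50,22,70),(-50,162,70),(50,22,70),(-22,-22,70),(-22,22,70),(22,22,70),(22,-22,70)]
print('scene',fit(s,MS,us,[585,105,-.12]), px2w(s,us[0],70))
print('lid edge in wrist row', px2w(c,W(0,289),160.5-15+8),px2w(c,W(400,289),160.5-15+8))
E
```

```text
(array([ 5.87579e+02,  1.07841e+02, -1.18000e-01]), np.float64(2.5687694130137686))
[568.2 132.   70. ]
[612.2 127.   70. ]
[606.3  82.9  70. ]
[563.4  88.   70. ]
[587.8 109.3  70. ]
edge line yaw corners box front [550.4 133.9  70. ] [639.7 123.7  70. ]
scene (array([ 5.89873e+02,  1.08451e+02, -1.23000e-01]), np.float64(0.7642025450205665)) [590.7 107.2  70. ]
lid edge in wrist row [558.4  64.9 153.5] [646.1  54.5 153.5]
```

```bash
python3 plan.py 599 199 140 1.451 599 199 100 1.451
```

```text
shift [0.1042, -0.0079, 0.0101] turn [-0.1, 0.0, 0.0]
shift [0.1042, -0.0079, 0.0102] turn [-0.1, 0.0, 0.0]
-
shift [0.0, -0.0, 0.04] turn [0.0, 0.0, 0.0]
-
```

Call:
step_arm(motion=[[0.1, [0.02, -0.001, 0.002], [0, 0, 0]], [0.1, [0.045, -0.003, 0.004], [0, 0, 0]], [0.1, [0.07, -0.005, 0.007], [0, 0, 0]], [0.1, [0.095, -0.007, 0.009], [0, 0, 0]], [0.1, [0.12, -0.009, 0.012], [0, 0, 0]]])

```text
clock: 5.6
position: [596.2, 111.2, 149.2]
tcp_rot: [-3.141, 0.001, 1.45]
ft_force: [1.0, -0.7, -2.8]
grip_width: 0.265
gripper_force: 40.0
```

Call:
step_arm(motion=[[0.1, [0.025, -0.002, 0.002], [0, 0, 0]], [0.1, [0.05, -0.004, 0.005], [0, 0, 0]], [0.1, [0.075, -0.006, 0.007], [0, 0, 0]], [0.1, [0.088, -0.007, 0.008], [0, 0, 0]], [0.1, [0.088, -0.007, 0.008], [0, 0, 0]]])

```text
clock: 6.02
position: [599.0, 203.3, 141.3]
tcp_rot: [-3.14, -0.002, 1.455]
ft_force: [-0.4, 0.2, -2.7]
grip_width: 0.266
gripper_force: 40.0
```

Call:
step_arm(motion=[[0.1, [0, 0, 0.01], [0, 0, 0]], [0.1, [0, 0, 0.025], [0, 0, 0]], [0.1, [0, 0, 0.04], [0, 0, 0]], [0.1, [0, 0, 0.04], [0, 0, 0]], [0.1, [0, 0, 0.04], [0, 0, 0]]])

```text
clock: 6.43
position: [599.4, 197.3, 100.9]
tcp_rot: [-3.14, 0.003, 1.448]
ft_force: [0.5, -0.3, -2.9]
grip_width: 0.272
gripper_force: 40.0
```

```bash
python3 plan.py 599 199 87 1.451; python3 -c "
from h import *
s=monitor.get_state();print(s['position'],s['tcp_rot'],s['ft_force'])"
```

```text
shift [0.0017, -0.0005, 0.0139] turn [-0.1, 0.1, -0.2]
-
[599.36408388 197.27679289 100.86792983] [-3.13955975e+00  2.54620634e-03  1.44823561e+00] [ 0.50324904 -0.2706398  -2.91349344]
```

Call:
step_arm(motion=[[0.1, [0.001, 0, 0.004], [0, 0, 0]], [0.1, [0.001, 0, 0.008], [0, 0, 0]], [0.1, [0.001, 0, 0.012], [0, 0, 0]], [0.1, [0.001, 0, 0.014], [0, 0, 0]], [0.1, [0.001, 0, 0.014], [0, 0, 0]]])

```text
clock: 6.85
position: [599.6, 201.1, 87.7]
tcp_rot: [-3.141, 0.0, 1.451]
ft_force: [-0.6, 0.1, -2.7]
grip_width: 0.271
gripper_force: 40.0
```

Call:
step_arm(motion=[[0.1, [0, 0, 0.001], [0, 0, 0]], [0.1, [0, 0, 0.002], [0, 0, 0]], [0.1, [0, 0, 0.002], [0, 0, 0]]])

```text
clock: 7.1
position: [599.8, 201.3, 86.1]
tcp_rot: [3.142, -0.0, 1.451]
ft_force: [-0.1, 0.4, -2.5]
grip_width: 0.271
gripper_force: 40.0
```

Call:
step_arm(motion=[[0.1, [-0.0015, 0, 0.001], [0, 0, 0]], [0.1, [-0.0015, 0, 0.0015], [0, 0, 0]], [0.1, [-0.0015, 0, 0.002], [0, 0, 0]], [0.1, [-0.0015, 0, 0.002], [0, 0, 0]]])

```text
clock: 7.43
position: [599.8, 199.7, 85.0]
tcp_rot: [3.141, 0.0, 1.45]
ft_force: [-2.4, -1.7, 4.7]
grip_width: 0.276
gripper_force: 40.0
```

```bash
python3 -c "
from h import *
for i in range(3):
  cam('top'); s=monitor.get_state();print(s['position'],s['tcp_rot'],s['ft_force'])"
```

```text
[599.78813958 199.69349986  85.02326246] [3.14122395e+00 1.93639830e-04 1.45034659e+00] [-2.2477724  -1.08862691  6.37475651]
[599.77428617 199.71478647  85.00855259] [3.14124342e+00 1.88034880e-04 1.45039789e+00] [-1.60656789 -1.34614112  5.32971011]
[599.7855901  199.70539962  85.02332706] [3.14121307e+00 1.72273705e-04 1.45036858e+00] [-2.58808216 -1.20053801  6.53787543]
```

Call:
step_arm(motion=[[0.5, [0, 0, 0], [0, 0, 0]], [0.6, [0, 0, 0], [0, 0, 0]], [0.7, [0, 0, 0], [0, 0, 0]], [0.7, [0, 0, 0], [0, 0, 0]], [0.7, [0, 0, 0], [0, 0, 0]]])

```text
clock: 8.0
position: [599.7, 199.8, 84.1]
tcp_rot: [3.141, -0.0, 1.451]
ft_force: [1.0, 0.1, -0.7]
grip_width: 0.608
gripper_force: 0.0
```

Call:
step_arm(motion=[[0.9, [0, 0, -0.015], [0, 0, 0]], [0.9, [0, 0, -0.035], [0, 0, 0]], [0.9, [0, 0, -0.06], [0, 0, 0]], [0.9, [0, 0, -0.075], [0, 0, 0]], [0.9, [-0.01, 0, -0.075], [0, 0, 0]]])

```text
clock: 8.42
position: [600.3, 193.1, 162.9]
tcp_rot: [3.136, -0.005, 1.453]
ft_force: [1.0, 0.2, 0.1]
grip_width: 0.899
gripper_force: 0.0
```

Call:
step_arm(motion=[[1, [-0.03, 0, 0], [0, 0, 0]], [1, [-0.06, 0, 0], [0, 0, 0]], [1, [-0.09, 0, 0], [0, 0, 0]], [1, [-0.105, 0, 0], [0, 0, 0]], [1, [-0.105, 0, 0], [0, 0, 0]]])

```text
clock: 8.83
position: [585.0, 79.3, 157.7]
tcp_rot: [-3.14, 0.004, 1.444]
ft_force: [0.5, -0.9, 0.1]
grip_width: 0.998
gripper_force: 0.0
```

Call:
step_arm(motion=[[1, [0, 0, 0], [0, 0, 0]], [1, [0, 0, 0], [0, 0, 0]], [1, [0, 0, 0], [0, 0, 0]]])

```text
clock: 9.08
position: [585.7, 87.4, 158.9]
tcp_rot: [-3.141, -0.001, 1.453]
ft_force: [0.4, -0.4, -0.5]
grip_width: 1.0
gripper_force: 0.0
```

```bash
python3 - <<'E'
from h import *
import pickle
c=cam('wrist'); pickle.dump(c,open('w5.pkl','wb')); s=monitor.get_state();print(s['position'],s['tcp_rot'])
t=cam('top'); pickle.dump(t,open('t5.pkl','wb'));sc=cam('scene'); pickle.dump(sc,open('s5.pkl','wb'))
u=w2px(c,(588,107.7,84)); print(u)
x,y=(u-60).astype(int); y=max(0,min(y,360))
a=cv2.resize(c['img'][y:y+120,x:x+120],(480,480),interpolation=3); print('wrist x4 origin',x,y)
b=cv2.resize(sc['img'][205:285,400:464],(320,400),interpolation=3); b=cv2.copyMakeBorder(b,0,80,0,0,0)
cv2.imwrite('pics/comp5.png',np.hstack([a,b]))
E
```

```text
[585.74449743  87.39511289 158.98962211] [-3.14138776e+00 -7.91790779e-04  1.45311112e+00]
[310.28175128 222.86313866]
wrist x4 origin 250 162
```

View pics/comp5.png

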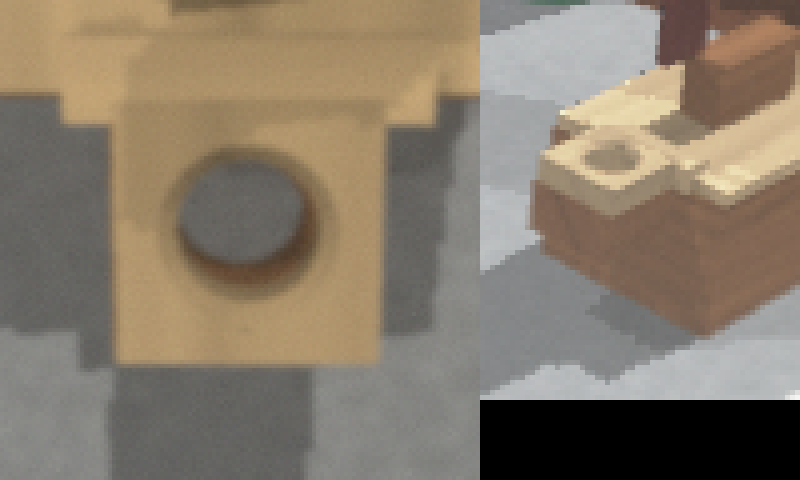

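The lid sits well on the box. The lid eye's mouth is at about (311.8,217.5), and I can see straight through both holes. Next I'll measure the hole and plan the move to the pin.

```bash
python3 - <<'E'
from m import *
c=pickle.load(open('w5.pkl','rb'))
W=lambda x,y:(250+x/4,162+y/4)
print('mouth',px2w(c,W(247,222),84))
M=[(-22,22,84),(22,22,84),(22,-22,84),(-22,-22,84),(0,0,84)]
print(fit(c,M,[W(112,124),W(386,124),W(382,366),W(117,366),W(247,222)],[588,108,-.12]))
# visible see-through opening extents -> predicted bottoms
e=(588,108)
for z in (84,70,45):
    q=np.array([w2px(c,(e[0]+12*np.cos(a),e[1]+12*np.sin(a),z)) for a in np.linspace(0,6.28,40)])
    q=(q-[250,162])*4; print(z,q.min(0).round(),q.max(0).round())
E
python3 plan.py 590 -60 230 0.9 437 -363.5 200 0.131
```

```text
mouth [589.4 111.1  84. ]
(array([ 5.89250e+02,  1.07591e+02, -1.16000e-01]), np.float64(5.30641118022055))
84 [168. 169.] [314. 312.]
70 [172. 156.] [310. 292.]
45 [178. 136.] [305. 261.]
shift [-0.0727, 0.0107, -0.0355] turn [-0.0, -0.0, 15.8]
shift [-0.067, 0.0302, -0.0355] turn [-0.0, -0.0, 15.8]
-
shift [-0.1109, 0.0229, 0.01] turn [0.0, -0.0, 14.7]
shift [-0.1015, 0.0503, 0.01] turn [0.0, -0.0, 14.7]
shift [-0.0854, 0.0744, 0.01] turn [0.0, -0.0, 14.7]
-
```

Call:
step_arm(motion=[[1, [-0.015, 0.002, -0.007], [0, 0, 3.2]], [1, [-0.029, 0.004, -0.014], [0, 0, 6.3]], [1, [-0.043, 0.006, -0.021], [0, 0, 9.5]], [1, [-0.058, 0.008, -0.028], [0, 0, 12.6]], [1, [-0.073, 0.011, -0.035], [0, 0, 15.8]]])

```text
clock: 9.65
position: [588.1, 9.3, 195.4]
tcp_rot: [3.141, 0.0, 1.168]
ft_force: [0.2, -0.1, 0.0]
grip_width: 1.001
gripper_force: 0.0
```

Call:
step_arm(motion=[[1, [-0.014, 0.006, -0.007], [0, 0, 3.2]], [1, [-0.027, 0.012, -0.014], [0, 0, 6.3]], [1, [-0.04, 0.018, -0.021], [0, 0, 9.5]], [1, [-0.053, 0.024, -0.028], [0, 0, 12.6]], [1, [-0.067, 0.03, -0.035], [0, 0, 15.8]]])

```text
clock: 10.07
position: [589.9, -62.8, 229.9]
tcp_rot: [3.142, -0.0, 0.894]
ft_force: [1.0, 0.2, -0.3]
grip_width: 1.001
gripper_force: 0.0
```

Call:
step_arm(motion=[[1, [-0.022, 0.005, 0.002], [0, 0, 2.9]], [1, [-0.044, 0.009, 0.004], [0, 0, 5.9]], [1, [-0.066, 0.014, 0.006], [0, 0, 8.8]], [1, [-0.088, 0.018, 0.008], [0, 0, 11.8]], [1, [-0.111, 0.023, 0.01], [0, 0, 14.7]]])

```text
clock: 10.48
position: [536.7, -164.8, 218.4]
tcp_rot: [-3.141, 0.001, 0.637]
ft_force: [0.5, -0.4, -0.4]
grip_width: 1.004
gripper_force: 0.0
```

```bash
python3 plan.py 439 -362 170 0.131
```

```text
shift [-0.0979, 0.0502, 0.0243] turn [-0.0, 0.0, 14.5]
shift [-0.0822, 0.0731, 0.0242] turn [-0.0, 0.0, 14.5]
-
```

Call:
step_arm(motion=[[1, [-0.02, 0.01, 0.005], [0, 0, 2.9]], [1, [-0.039, 0.02, 0.01], [0, 0, 5.8]], [1, [-0.059, 0.03, 0.014], [0, 0, 8.7]], [1, [-0.078, 0.04, 0.019], [0, 0, 11.6]], [1, [-0.098, 0.05, 0.024], [0, 0, 14.5]]])

```text
clock: 10.9
position: [489.3, -263.3, 194.6]
tcp_rot: [-3.141, 0.0, 0.385]
ft_force: [-0.1, -1.6, 0.6]
grip_width: 0.999
gripper_force: 0.0
```

Call:
step_arm(motion=[[1, [-0.017, 0.015, 0.005], [0, 0, 2.9]], [1, [-0.033, 0.03, 0.01], [0, 0, 5.8]], [1, [-0.05, 0.044, 0.014], [0, 0, 8.7]], [1, [-0.066, 0.059, 0.019], [0, 0, 11.6]], [1, [-0.082, 0.073, 0.024], [0, 0, 14.5]]])

```text
clock: 11.32
position: [441.2, -362.3, 170.7]
tcp_rot: [3.141, -0.0, 0.131]
ft_force: [0.9, 0.2, -0.0]
grip_width: 0.999
gripper_force: 0.0
```

Call:
step_arm(motion=[[1, [0, 0, 0], [0, 0, 0]], [1, [0, 0, 0], [0, 0, 0]], [1, [0, 0, 0], [0, 0, 0]]])

```text
clock: 11.57
position: [442.5, -360.0, 171.0]
tcp_rot: [-3.141, -0.0, 0.136]
ft_force: [0.2, 0.1, 0.8]
grip_width: 1.002
gripper_force: 0.0
```

```bash
python3 - <<'E'
from h import *
import pickle
c=cam('wrist'); pickle.dump(c,open('w6.pkl','wb')); s=monitor.get_state();print(s['position'],s['tcp_rot'])
print(w2px(c,(439,-362,109)))
cv2.imwrite('pics/w6.png',c['img'])
E
```

```text
[ 442.87572501 -359.52145958  171.16068215] [-3.14116167e+00 -5.99965562e-04  1.37624890e-01]
[314.18234971 263.96870637]
```

View pics/w6.png

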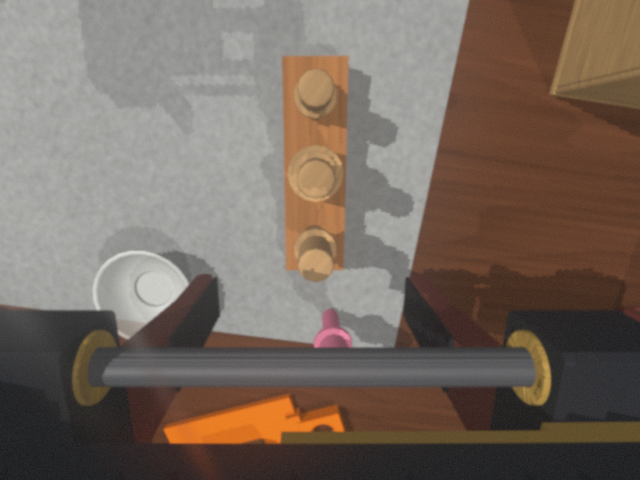

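The slim pin's top is at (316,264), which agrees with the prediction of (314,264). The pink pin stands clear behind it.

```bash
python3 -c "
from h import *
import pickle
print(px2w(pickle.load(open('w6.pkl','rb')),(316,264),109))"; python3 plan.py 439 -362.5 120 0.131 439 -362.5 77 0.131
```

```text
[ 439.1 -363.2  109. ]
shift [-0.0043, 0.0024, 0.0512] turn [-0.0, -0.0, 0.4]
-
shift [0.0, -0.0, 0.043] turn [0.0, 0.0, 0.0]
-
```

Call:
step_arm(motion=[[1, [-0.004, 0.003, 0.01], [0, 0, 0]], [1, [-0.004, 0.003, 0.025], [0, 0, 0]], [1, [-0.004, 0.003, 0.04], [0, 0, 0]], [1, [-0.004, 0.003, 0.045], [0, 0, 0]], [1, [-0.004, 0.003, 0.045], [0, 0, 0]]])

```text
clock: 12.03
position: [437.9, -362.6, 124.5]
tcp_rot: [-3.139, 0.002, 0.138]
ft_force: [-0.3, 0.1, -0.5]
grip_width: 1.0
gripper_force: 0.0
```

Call:
step_arm(motion=[[1, [0, 0, 0], [0, 0, 0]], [1, [0, 0, 0], [0, 0, 0]]])

```text
clock: 12.2
position: [439.2, -363.8, 126.8]
tcp_rot: [3.141, -0.001, 0.137]
ft_force: [-0.3, 0.4, -0.0]
grip_width: 0.995
gripper_force: 0.0
```

```bash
python3 plan.py 439 -363 77 0.131
```

```text
shift [-0.0001, -0.0009, 0.0498] turn [0.0, -0.0, 0.3]
-
```

Call:
step_arm(motion=[[1, [0, -0.0005, 0.012], [0, 0, 0]], [1, [0, -0.0005, 0.025], [0, 0, 0]], [1, [0, -0.0005, 0.038], [0, 0, 0]], [0.8, [0, -0.0005, 0.049], [0, 0, 0]], [0.6, [0, -0.0005, 0.049], [0, 0, 0]]], squeeze=25)

```text
clock: 12.62
position: [437.4, -362.3, 74.9]
tcp_rot: [-3.139, 0.002, 0.137]
ft_force: [0.1, -1.0, -0.0]
grip_width: 0.884
gripper_force: 0.0
```

Call:
step_arm(motion=[[0.5, [0, 0, 0], [0, 0, 0]], [0.4, [0, 0, 0], [0, 0, 0]], [0.1, [0, 0, 0], [0, 0, 0]], [0.1, [0, 0, 0], [0, 0, 0]], [0.1, [0, 0, 0], [0, 0, 0]]])

```text
clock: 13.03
position: [438.9, -363.5, 77.7]
tcp_rot: [3.141, -0.001, 0.136]
ft_force: [-0.5, -0.2, 0.2]
grip_width: 0.506
gripper_force: 0.0
```

Call:
step_arm(motion=[[0.1, [0, 0, 0], [0, 0, 0]], [0.1, [0, 0, 0], [0, 0, 0]], [0.1, [0, 0, 0], [0, 0, 0]], [0.1, [0, 0, 0], [0, 0, 0]], [0.1, [0, 0, 0], [0, 0, 0]]])

```text
clock: 13.45
position: [438.6, -363.3, 77.3]
tcp_rot: [3.141, -0.0, 0.136]
ft_force: [0.3, -0.5, 1.3]
grip_width: 0.271
gripper_force: 25.0
```

Call:
step_arm(motion=[[0.1, [0, 0, -0.015], [0, 0, 0]], [0.1, [0, 0, -0.04], [0, 0, 0]], [0.1, [0, 0, -0.07], [0, 0, 0]], [0.1, [0, 0, -0.1], [0, 0, 0]], [0.1, [0, 0, -0.125], [0, 0, 0]]], squeeze=35)

```text
clock: 13.87
position: [438.6, -363.3, 204.0]
tcp_rot: [3.141, -0.001, 0.136]
ft_force: [0.5, -0.4, -1.1]
grip_width: 0.268
gripper_force: 35.0
```

```bash
python3 plan.py 588.7 108.7 205 1.451
```

```text
shift [0.071, -0.1491, -0.0004] turn [0.0, -0.0, -25.1]
shift [0.1275, -0.1049, -0.0003] turn [0.0, -0.0, -25.1]
shift [0.16, -0.0409, -0.0003] turn [0.0, -0.0, -25.1]
-
```

Call:
step_arm(motion=[[0.1, [0.014, -0.03, 0], [0, 0, -5]], [0.1, [0.028, -0.06, 0], [0, 0, -10]], [0.1, [0.043, -0.09, 0], [0, 0, -15]], [0.1, [0.057, -0.119, 0], [0, 0, -20]], [0.1, [0.071, -0.149, 0], [0, 0, -25.1]]])

```text
clock: 14.28
position: [488.7, -204.6, 202.2]
tcp_rot: [3.141, 0.0, 0.578]
ft_force: [0.6, -0.6, 0.1]
grip_width: 0.266
gripper_force: 35.0
```

Call:
step_arm(motion=[[0.1, [0.025, -0.021, 0], [0, 0, -5]], [0.1, [0.051, -0.042, 0], [0, 0, -10]], [0.1, [0.076, -0.063, 0], [0, 0, -15]], [0.1, [0.102, -0.084, 0], [0, 0, -20]], [0.1, [0.1275, -0.105, 0], [0, 0, -25.1]]])

```text
clock: 14.7
position: [538.7, -47.0, 202.2]
tcp_rot: [3.142, 0.0, 1.017]
ft_force: [0.0, -1.0, -0.7]
grip_width: 0.269
gripper_force: 35.0
```

Call:
step_arm(motion=[[0.1, [0.035, -0.009, 0], [0, 0, -5]], [0.1, [0.07, -0.018, 0], [0, 0, -10]], [0.1, [0.105, -0.027, 0], [0, 0, -15]], [0.1, [0.14, -0.036, 0], [0, 0, -20]], [0.1, [0.16, -0.041, 0], [0, 0, -25.1]]])

```text
clock: 15.12
position: [588.8, 113.8, 202.2]
tcp_rot: [3.141, -0.002, 1.459]
ft_force: [-0.1, 0.7, 0.3]
grip_width: 0.269
gripper_force: 35.0
```

Call:
step_arm(motion=[[0.1, [0, 0, 0], [0, 0, 0]], [0.1, [0, 0, 0], [0, 0, 0]], [0.1, [0, 0, 0], [0, 0, 0]], [0.1, [0, 0, 0], [0, 0, 0]], [0.1, [0, 0, 0], [0, 0, 0]]])

```text
clock: 15.53
position: [588.5, 107.0, 202.1]
tcp_rot: [-3.142, 0.001, 1.448]
ft_force: [-0.2, 0.2, -0.9]
grip_width: 0.27
gripper_force: 35.0
```

```bash
python3 plan.py 588.7 108.7 160 1.451
```

```text
shift [0.0017, 0.0, 0.0421] turn [-0.0, 0.1, -0.2]
-
```

Call:
step_arm(motion=[[0.1, [0.001, 0, 0.012], [0, 0, 0]], [0.1, [0.001, 0, 0.025], [0, 0, 0]], [0.1, [0.001, 0, 0.038], [0, 0, 0]], [0.1, [0.001, 0, 0.046], [0, 0, 0]], [0.1, [0.001, 0, 0.046], [0, 0, 0]]])

```text
clock: 15.95
position: [586.9, 109.2, 153.0]
tcp_rot: [-3.137, 0.002, 1.451]
ft_force: [-0.6, 0.4, 0.3]
grip_width: 0.266
gripper_force: 35.0
```

Call:
step_arm(motion=[[0.1, [0, 0, 0], [0, 0, 0]], [0.1, [0, 0, 0], [0, 0, 0]], [0.1, [0, 0, 0], [0, 0, 0]], [0.1, [0, 0, 0], [0, 0, 0]], [0.1, [0, 0, 0], [0, 0, 0]]])

```text
clock: 16.37
position: [589.0, 110.0, 156.7]
tcp_rot: [3.141, -0.0, 1.451]
ft_force: [0.2, -1.1, -0.0]
grip_width: 0.266
gripper_force: 35.0
```

```bash
python3 plan.py 588.7 108.7 140 1.451
```

```text
shift [-0.0013, -0.0002, 0.0167] turn [0.1, -0.0, -0.0]
-
```

Call:
step_arm(motion=[[0.1, [-0.001, 0, 0.004], [0, 0, 0]], [0.1, [-0.001, 0, 0.008], [0, 0, 0]], [0.1, [-0.001, 0, 0.012], [0, 0, 0]], [0.1, [-0.001, 0, 0.015], [0, 0, 0]], [0.1, [-0.001, 0, 0.015], [0, 0, 0]]])

```text
clock: 16.78
position: [588.0, 108.7, 140.1]
tcp_rot: [-3.14, 0.001, 1.451]
ft_force: [-0.1, -0.4, -0.7]
grip_width: 0.267
gripper_force: 35.0
```

Call:
step_arm(motion=[[0.1, [0, 0, 0.004], [0, 0, 0]], [0.1, [0, 0, 0.008], [0, 0, 0]], [0.1, [0, 0, 0.01], [0, 0, 0]], [0.1, [0, 0, 0.012], [0, 0, 0]], [0.1, [0, 0, 0.012], [0, 0, 0]]])

```text
clock: 17.2
position: [588.3, 108.8, 128.6]
tcp_rot: [-3.141, 0.0, 1.451]
ft_force: [-0.3, 0.1, -0.3]
grip_width: 0.268
gripper_force: 35.0
```

No contact force so far, and the foot is already inside the box's eye. I'll keep lowering.

Call:
step_arm(motion=[[0.1, [0, 0, 0.004], [0, 0, 0]], [0.1, [0, 0, 0.008], [0, 0, 0]], [0.1, [0, 0, 0.012], [0, 0, 0]], [0.1, [0, 0, 0.016], [0, 0, 0]], [0.1, [0, 0, 0.016], [0, 0, 0]]])

```text
clock: 17.62
position: [587.9, 108.7, 112.1]
tcp_rot: [-3.14, 0.001, 1.451]
ft_force: [0.1, -0.3, -0.5]
grip_width: 0.267
gripper_force: 35.0
```

Call:
step_arm(motion=[[0.1, [0, 0, 0.003], [0, 0, 0]], [0.1, [0, 0, 0.006], [0, 0, 0]], [0.1, [0, 0, 0.009], [0, 0, 0]], [0.1, [0, 0, 0.012], [0, 0, 0]], [0.1, [0, 0, 0.013], [0, 0, 0]]])

```text
clock: 18.03
position: [588.3, 108.8, 99.6]
tcp_rot: [-3.141, 0.0, 1.451]
ft_force: [-0.9, 0.2, 0.0]
grip_width: 0.264
gripper_force: 35.0
```

Call:
step_arm(motion=[[0.1, [0, 0, 0.001], [0, 0, 0]], [0.1, [0, 0, 0.002], [0, 0, 0]], [0.1, [0, 0, 0.003], [0, 0, 0]], [0.1, [0, 0, 0.003], [0, 0, 0]]])

```text
clock: 18.37
position: [588.6, 108.9, 97.0]
tcp_rot: [-3.142, 0.0, 1.451]
ft_force: [-0.1, -0.1, -1.2]
grip_width: 0.27
gripper_force: 35.0
```

Call:
step_arm(motion=[[0.5, [0, 0, 0], [0, 0, 0]], [0.6, [0, 0, 0], [0, 0, 0]], [0.6, [0, 0, 0], [0, 0, 0]], [0.6, [0, 0, 0], [0, 0, 0]], [0.6, [0, 0, 0], [0, 0, 0]]])

```text
clock: 18.78
position: [588.6, 108.9, 97.2]
tcp_rot: [3.141, 0.0, 1.451]
ft_force: [-0.2, -0.2, -0.0]
grip_width: 0.584
gripper_force: 0.0
```

Call:
step_arm(motion=[[0.6, [0, 0, -0.015], [0, 0, 0]], [0.6, [0, 0, -0.04], [0, 0, 0]], [0.6, [0, 0, -0.07], [0, 0, 0]], [0.6, [0, 0, -0.1], [0, 0, 0]], [0.6, [0, 0, -0.12], [0, 0, 0]]])

```text
clock: 19.2
position: [589.4, 109.4, 220.2]
tcp_rot: [3.139, -0.001, 1.451]
ft_force: [0.4, -0.3, -0.3]
grip_width: 0.6
gripper_force: 0.0
```

Call:
step_arm(motion=[[0.6, [-0.03, 0, 0], [0, 0, 0]], [0.6, [-0.06, 0, 0], [0, 0, 0]], [0.6, [-0.09, 0, 0], [0, 0, 0]], [0.6, [-0.09, 0, 0], [0, 0, 0]], [0.6, [-0.09, 0, 0], [0, 0, 0]]])

```text
clock: 19.62
position: [577.7, 17.2, 217.2]
tcp_rot: [3.141, 0.001, 1.447]
ft_force: [-0.0, 0.7, 0.2]
grip_width: 0.601
gripper_force: 0.0
```

```bash
python3 - <<'E'
from h import *
sc=cam('scene')
b=cv2.resize(sc['img'][190:290,390:510],(720,600),interpolation=3)
for z in (128,90,84): print(z,(w2px(sc,(588.3,108.5,z))-[390,190])*6)
cv2.imwrite('pics/s7.png',b); print(monitor.get_state()['position'])
E
```

```text
128 [218.48631823 170.37041003]
90 [209.83050987 260.92722664]
84 [208.48257056 274.9319406 ]
[577.77506329  19.26068073 217.283373  ]
```

View pics/s7.png

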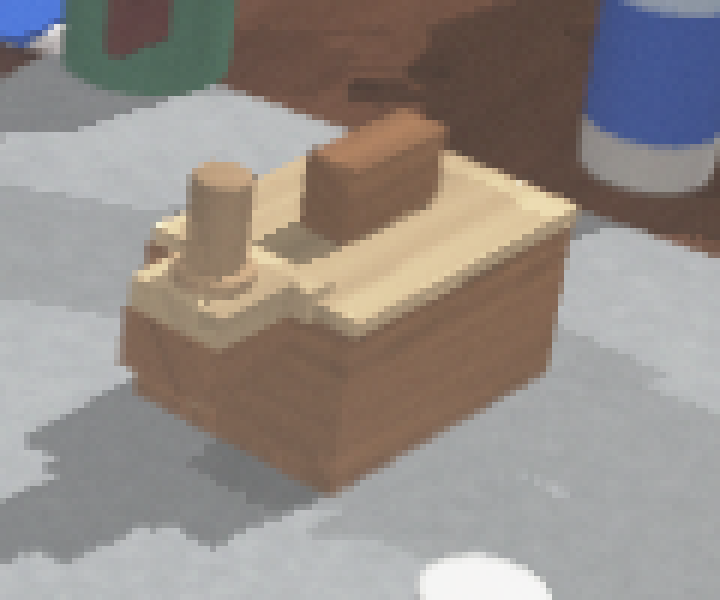

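The pin stands upright with its collar on the lid and its top at (222,172), within about 4 pixels of the predicted seated position. The lid is square on the rim.

```bash
python3 -c "
from bench import ticket; print(ticket.sign_off())"
```

```text
the job is handed in; nothing more can be done
None
```

The lid is square on the box with the slim pin through both eyes and its collar on the lid. I handed the job in at about 20 s; the last scene picture showed everything seated, but the hand-in gave no verdict.

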